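# Bring a coasting brazing turntable to rest by touch and lock it

### The job

The brazing turntable is still coasting after the last joint. Slow its disc with a light fingertip, keeping clear of the fresh copper joint in its middle, so that the red-ringed hole comes to rest under the slot in the yellow keeper; then take the red-handled lock pin from the wooden block and put it down through the slot into the hole until its collar sits flat on the keeper, and let go. Be gentle: no hard jabs on the turntable with finger or pin, and leave the other things on the bench where they are.

Things in the scene. Friction and masses are not known exactly. Their poses are not given: they have to be found in the camera images.
- turntable: the whole turntable, bolted down: blue foot 245 x 190 x 12 mm (x = -145 to +100 mm), pedestal, spinning disc, yellow keeper on the -x side. Origin on the spin axis at the foot's underside, z up. Keeper: post at x = -132 to -112 mm, level plate 44 mm wide reaching over the disc from x = -122 to -58 mm, underside 115 mm and top 123 mm above the bench, 13 mm clear of the disc
- wheel (a joint): turning angle of the disc in rad, growing counterclockwise seen from above, without limit. The hole is under the slot at whole multiples of 2 pi. It coasts at about 1.7 to 3.2 rad/s from the beginning and would run on for 40 s or more; stopped and let go softly it stays, but it turns at the least push, also from a fingertip that springs back when lifted
- disc (a point): centre of the disc's flat top face, on the spin axis, 102 mm above the bench. The steel disc is 200 mm in diameter and 22 mm thick, 4.6 kg, smooth on top and round the rim, running true; only friction of a touch slows it
- hole (a point): centre of the lock hole's mouth in the top face of the disc, 80 mm from the spin axis, ringed with red paint; hole 13 mm in diameter, blind, 14 mm deep. It goes round with the disc. A red radial line, 32 mm long, is painted on the disc exactly oppopoint the hole, in sight when the hole is under the keeper
- slot (a point): centre of the keeper's slot, on the keeper's top face, 80 mm from the spin axis on the turntable's -x side; the slot goes through the 8 mm plate and measures 22 mm along the radius by 13 mm across it. Fixed
- work: the copper joint held in a small chuck at the middle of the disc, going round with it: chuck 60 mm in diameter, 30 mm high with its jaws, copper pipe and tee above it up to 64 mm over the disc's top and within 20 mm of the axis. Freshly made: not to be touched. Origin on the axis at the disc's top face
- pin: the lock pin, upright, 79 mm long, about 110 g. Origin at its nose tip, z up along it: shank 10 mm in diameter, 29 mm long, its lowest 6 mm tapering to 5 mm; collar 24 mm in diameter, z = 29 to 35 mm; red round handle 21 mm in diameter, z = 35 to 79 mm. It starts with its shank in a hole of the block, collar on the block's top
- pin_collar (a point): centre of the underside of the pin's collar, 29 mm above the nose tip
- block: fixed oak block 165 x 70 x 50 mm, two holes 13 mm wide and 36 mm deep in its top at x = -40 and +40 mm on its centre line: the lock pin stands in one of them, a brass gauge with a wooden handle in the other. Origin under its centre on the bench, x along its length
- gauge: brass gauge with a square wooden handle 16 x 16 mm, same shank and collar as the pin, 69 mm long; origin at its nose; stands in the block's other hole; stays there
- solder: green solder reel, 54 mm in diameter, 40 mm high, upright; origin under its centre
- flux: yellow flux tub, 68 mm in diameter, 75 mm high; origin under its centre
- elbow: copper pipe elbow, about 50 mm high and 32 mm long, standing on one end; origin under its centre
Not all that is in view belongs to the job. What is shaped like the pin but turquoise is not meant.

How it is judged:
By the outcome, as a careful person would: the job done as asked, in the order asked, and still so for the second after the job is handed in, with the robot touching nothing.
It also fails if it takes over 72 s, if anything falls off the work surface, if the arm or the gripper's body presses on something with over 40 N, if the wrist force passes 120 N, or if a joint passes its speed limit or range.

### The arm

A 6-joint arm with a two-finger parallel gripper is mounted at the origin on the work surface. World frame = base frame: x ahead of the robot, y to its left, z up, the work surface at z = 0. Lengths are in m, angles in rad, forces in N, time in s.
With the tool pointing down it reaches from about 0.425 to 0.95 m from the base axis. Payload 14.7 kg.
Tool frame: the origin (TCP) lies midway between the tips of the shut fingers; the grasp point (between the pads) lies 19 mm behind it; z points along the fingers, y is the line along which they close (so a half turn about z gives the same grasp; the last joint's range is limited). The gripper opens to 85 mm and grips with 20 to 120 N. Pads are 22 mm wide; open, the fingers measure 114 mm over their backs; the gripper's body (76 mm by 85 mm) begins 54 mm behind the grasp point. The pads swing forward as they close: fully open they stand 13 mm farther back than shut.
Start: joints at [-1.217, 0.48, 1.596, -0, 1.065, -0.047], TCP at [0.254, -0.598, 0.231] pointing down, gripper open.
Joint ranges: [-2.75, 2.75], [-0.82, 2.05], [0.23, 2.67], [-1.56, 4.7], [0.09, 2.69], [-2.92, 2.92]. Speed limits (rad/s): [1.89, 1.89, 2.39, 3.01, 3.01, 3.01].

### API

Orientations are given as a rotation vector (axis times angle).
In Python, from rig import r gives the robot as it stands.
- The arm moves only by the tool advance, called after "Request:" as name(argument=value, ...) on one line, values as JSON. Schema: {"type":"object","properties":{"plan":{"type":"array","items":{"type":"object","properties":{"pos":{"type":"array","items":{"type":"number"},"minItems":3,"maxItems":3},"turn_vec":{"type":"array","items":{"type":"number"},"minItems":3,"maxItems":3}},"additionalProperties":false},"minItems":1,"maxItems":5},"finger_gap":{"type":"number"},"only":{"type":"string"},"quiet":{"type":"boolean"},"lines":{"type":"string"}},"required":["plan"],"additionalProperties":false}. plan is a list of rows, 1 to 5 of them, each an object with the fields pos (a list: dx, dy, dz in shares of the most that a row can go, 1 being 62.5 mm), turn_vec (a list: a rotation vector rx, ry, rz in parts of the range, where 1.0 means 360 degrees); a field left out counts as zero; each row shifts and turns the commanded pose from where the row before left it, along the tool's axes as they then stand; what a row does not reach is not made up. A row lasts 1/8 s, in which the tool goes at most 0.0625 m and 0.188 rad, less where a joint would pass 70% of its speed; a pose out of reach is approached as far as the arm can. finger_gap is the opening from 0.0 (shut) to 1.0 (fully open), set as the call begins (left out keeps the last). The fingers move at their own pace and stop on an object; the grip force is fixed at half the most. Time passes only in rows, so rows that do not move let the fingers close. The tool returns the time, the measured TCP pose, the force, the opening and the grip force at its end. only (a regular expression) keeps the lines of the reply that match it, lines (a string "A,B") keeps lines A to B, and quiet returns only ok. Shift and turn numbers lie between -1 and 1, and a call with a number outside is refused. Input that does not fit is refused with a message, and nothing moves.
- r.sense(): the state, without advancing time (a new reading comes with each control period).
- r.snapshot(name): name is "scene" or "side" or "wrist"; returns (picture, depth): 420x560x3 uint8, blue, green, red; 420x560 float32, m along the optical axis (not along the pixel's ray), 0 where there is no reading.
- r.camera_info(name): a dict with "K" (3x3 intrinsics, pixels), "origin" and "orientation" of the camera in the world; the wrist camera has in their place "mount" (4x4, takes a point from camera to tool coordinates, whose origin is the TCP and whose axes are the flange's). Camera axes: x right, y up, looking along -z (the intrinsics and any distortion apply to the point x, -y, -z); pixel columns grow to the right and rows downward; lengths in m; the calibration is good to about 2 mm. A picture is of the moment at which its call begins: read the wrist's pose just before it. camera_info takes no time and is no camera call.
- r.job_done(): hands the job in; it is judged then, once.
The state is a dict: "time_s": time; "joint_positions": joint angles; "dq": joint speeds; "effort": joint torques, N m; "position": TCP position; "tcp_rot": TCP orientation; "force": force on the tool from outside, world axes, zero at the start; "moment": the same for the moment, N m; "gripper_width": opening from 0.0 (shut) to 1.0 (fully open); "grasp_force": force on a finger pad.
Only numpy, scipy, OpenCV 4.12 (cv2) and the standard library are available. Lean on these libraries where they do the work, as an engineer would, in place of code of your own. Each camera call takes 0.05 s, during which the arm holds its last target. There are 200 camera calls.

## Working session

There is one attempt and no reset: what is moved stays moved. The work goes in short steps, Python scripts to look and compute and a tool call to move; the robot and the scene stay as the last step left them, time stands still between calls to the robot, and variables do not carry over. Pictures are saved under pics/ and viewed, at most 12 in all, crops included, and the job is handed in when it is done.

```bash
ls; mkdir -p pics
```

Run:
```python
from rig import r
import cv2,numpy as np
s=r.sense();print(s['time_s'],s['position'],s['tcp_rot'],s['force'])
for n in("scene","side","wrist"):
    p,d=r.snapshot(n);cv2.imwrite(f'pics/{n}0.png',p);np.savez(f'pics/{n}0.npz',p=p,d=d)
    i=r.camera_info(n);print(n,{k:np.round(np.array(v),4).tolist() if not isinstance(v,str) else v for k,v in i.items()})
```

```text
pics
0.0 [ 0.25346909 -0.59807458  0.23068197] [-3.07750909e+00 -6.25103608e-01  2.65972319e-04] [-0.1946663  -0.40117844 -0.03156705]
scene {'K': [[473.7229, 0.0, 289.8432], [0.0, 473.7229, 210.737], [0.0, 0.0, 1.0]], 'origin': [1.2307, -1.0309, 0.8276], 'orientation': [1.0062, 0.2877, 0.5076]}
side {'K': [[413.4346, 0.0, 281.8354], [0.0, 413.4346, 213.6222], [0.0, 0.0, 1.0]], 'origin': [0.5783, 0.7005, 0.8547], 'orientation': [0.0435, -1.1508, -2.9079]}
wrist {'K': [[341.7031, 0.0, 284.4308], [0.0, 341.7031, 209.5639], [0.0, 0.0, 1.0]], 'mount': [[-0.0002, 0.9476, 0.3194, 0.0822], [1.0, 0.0003, -0.0002, 0.0008], [-0.0003, 0.3194, -0.9476, -0.1418], [0.0, 0.0, 0.0, 1.0]]}
```

View pics/scene0.png

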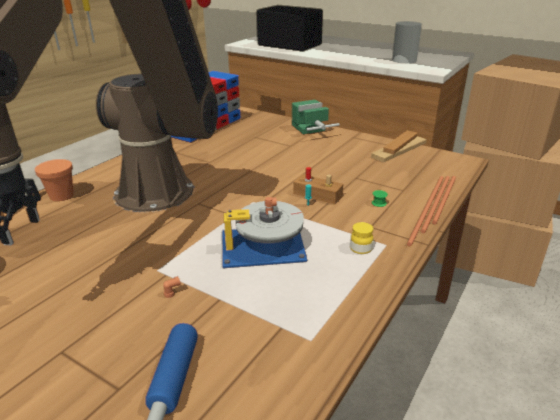

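View pics/side0.png

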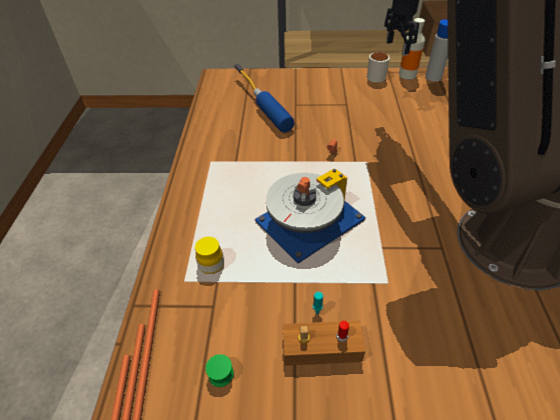

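The scene view shows the turntable at about (270,225), the keeper at (235,215) and the block with the red pin at (308,173). In the side view the keeper is at (333,180), the disc at (305,200), the red line at (287,217), the pin at (343,328), the gauge at (304,333) and the turquoise decoy at (318,300).

Create h.py:
```python
from rig import r
import cv2,numpy as np
from scipy.spatial.transform import Rotation as R
def cam(n,s=None):
    i=r.camera_info(n);K=np.array(i['K'])
    if n=='wrist':
        M=np.array(i['mount']);T=R.from_rotvec(s['tcp_rot']).as_matrix()
        return K,np.array(s['position'])+T@M[:3,3],T@M[:3,:3]
    return K,np.array(i['origin']),R.from_rotvec(i['orientation']).as_matrix()
def rays(c,uv):
    K,o,A=c;uv=np.atleast_2d(uv).astype(float)
    d=np.c_[(uv[:,0]-K[0,2])/K[0,0],-(uv[:,1]-K[1,2])/K[1,1],-np.ones(len(uv))]
    return d@A.T
def onz(c,uv,z):
    d=rays(c,uv);return c[1]+d*((z-c[1][2])/d[:,2])[:,None]
def proj(c,P):
    K,o,A=c;q=(np.atleast_2d(P)-o)@A
    return np.c_[K[0,0]*q[:,0]/-q[:,2]+K[0,2],-K[1,1]*q[:,1]/-q[:,2]+K[1,2]]
def cloud(c,d,m):
    v,u=np.nonzero(m&(d>0));return c[1]+rays(c,np.c_[u,v])*d[v,u][:,None]
def tri(c1,a,c2,b):
    d1=rays(c1,a)[0];d2=rays(c2,b)[0]
    t=np.linalg.lstsq(np.c_[d1,-d2],c2[1]-c1[1],rcond=None)[0]
    p,q=c1[1]+t[0]*d1,c2[1]+t[1]*d2;return (p+q)/2,np.linalg.norm(p-q)
def hsv(p,lo,hi):
    h=cv2.cvtColor(p,cv2.COLOR_BGR2HSV);m=cv2.inRange(h,lo,hi)>0
    if lo[0]==0: m|=cv2.inRange(h,(172,lo[1],lo[2]),(180,255,255))>0
    return m
def blobs(m,a=15):
    n,L,st,ce=cv2.connectedComponentsWithStats(m.astype(np.uint8))
    return [(st[i].tolist(),ce[i].round(1).tolist(),L==i) for i in range(1,n) if st[i][4]>=a]
COL=dict(red=((0,190,70),(3,255,255)),yel=((22,190,90),(30,255,255)),blue=((105,180,40),(120,255,255)),turq=((85,150,60),(97,255,255)),green=((60,150,50),(80,255,255)))
```

Run:
```python
from h import *
np.set_printoptions(precision=4,suppress=True)
for n in('scene','side'):
    c=cam(n);z=np.load(f'pics/{n}0.npz');p,d=z['p'],z['d']
    for k,(lo,hi) in COL.items():
        for st,ce,m in blobs(hsv(p,lo,hi)):
            P=cloud(c,d,m)
            if len(P)==0 or not(0.25<np.median(P[:,0])<1 and abs(np.median(P[:,1]))<.6):continue
            print(n,k,st,ce,np.median(P,0),P.min(0),P.max(0))
            if k=='yel' and .09<P[:,2].max()<.14:
                t=P[abs(P[:,2]-.123)<.003][:,:2];print('  keeper',len(t),cv2.minAreaRect((t*1000).astype(np.float32)))
            if k=='blue':
                t=P[abs(P[:,2]-.012)<.004][:,:2];
                if len(t)>50:print('  foot',len(t),cv2.minAreaRect((t*1000).astype(np.float32)))
    A=cloud(c,d,d>0);g=A[(abs(A[:,2]-.102)<.003)&(A[:,0]>.3)&(A[:,0]<.9)&(abs(A[:,1])<.35)]
    print(n,'disc',len(g),cv2.minEnclosingCircle((g[:,:2]*1000).astype(np.float32)),np.median(g[:,2]))
```

```text
scene red [306, 168, 5, 11, 36] [308.2, 172.8] [0.4845 0.2888 0.0839] [0.4773 0.28   0.0641] [0.491  0.2992 0.1013]
scene yel [226, 221, 6, 21, 62] [228.0, 231.2] [ 0.4729 -0.1536  0.0774] [ 0.4679 -0.1598  0.0442] [ 0.4798 -0.1471  0.1116]
  keeper 0 ((0.0, 0.0), (0.0, 0.0), 0.0)
scene yel [228, 243, 4, 6, 15] [229.4, 246.2] [ 0.474  -0.1541  0.0247] [ 0.4714 -0.1578  0.0153] [ 0.4784 -0.1499  0.0367]
scene turq [306, 185, 5, 15, 60] [307.9, 191.9] [0.5304 0.2075 0.0574] [0.5222 0.1986 0.0326] [0.5386 0.2184 0.0805]
scene green [373, 191, 13, 15, 142] [379.1, 198.2] [0.7359 0.3429 0.0286] [0.7129 0.3288 0.0035] [0.7531 0.3726 0.0446]
scene disc 1447 ((517.720458984375, 66.68778991699219), 234.85374450683594) 0.1022483587183205
side red [339, 321, 10, 18, 131] [343.1, 329.2] [0.481  0.3023 0.0972] [0.4715 0.2875 0.062 ] [0.4886 0.3057 0.1039]
side yel [317, 170, 30, 22, 302] [331.9, 179.0] [ 0.4813 -0.1174  0.1231] [ 0.4422 -0.1452  0.0629] [ 0.5199 -0.0821  0.1273]
  keeper 229 ((484.5963134765625, -117.24887084960938), (65.78311157226562, 44.01362991333008), 39.998111724853516)
side yel [195, 237, 27, 29, 605] [207.6, 251.2] [0.7888 0.0904 0.0743] [0.7597 0.0478 0.0358] [0.8197 0.1095 0.0792]
side blue [257, 92, 36, 40, 666] [274.3, 111.0] [ 0.65   -0.5358  0.0565] [ 0.5882 -0.6497  0.0101] [ 0.7166 -0.4705  0.0687]
side blue [256, 203, 108, 59, 1675] [310.2, 233.1] [ 0.5435 -0.0104  0.013 ] [ 0.3894 -0.1315  0.0039] [0.6855 0.0736 0.0377]
  foot 1335 ((535.8231201171875, -71.6585693359375), (241.37628173828125, 184.23629760742188), 38.88859939575195)
side turq [313, 292, 10, 22, 146] [317.7, 301.6] [0.5273 0.2211 0.0647] [0.5187 0.2063 0.0111] [0.5369 0.2259 0.0815]
side green [206, 355, 27, 32, 659] [219.3, 370.1] [0.7292 0.3642 0.0402] [0.7056 0.3337 0.0018] [0.7563 0.3845 0.045 ]
side disc 2668 ((527.9620361328125, 71.18480682373047), 238.85824584960938) 0.10261582097525063
```

Run:
```python
import cv2,numpy as np
a=cv2.imread('pics/side0.png')[150:380,200:390];b=cv2.imread('pics/scene0.png')[150:280,200:400]
a=cv2.resize(a,None,fx=2.5,fy=2.5,interpolation=cv2.INTER_CUBIC);b=cv2.resize(b,None,fx=1.6,fy=1.6,interpolation=cv2.INTER_CUBIC)
o=np.zeros((575,800,3),np.uint8);o[:575,:475]=a;o[:208,475:795]=b;cv2.imwrite('pics/crop0.png',o)
```

```text
(no output)
```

View pics/crop0.png

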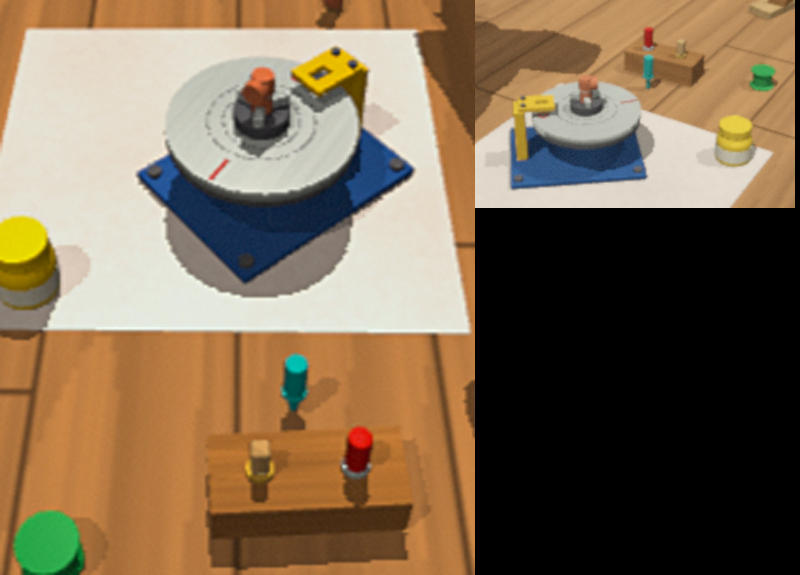

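The crop shows the red line at roughly side (288,218), the slot at side (328,179) and the red pin in the block hole nearest the robot. Next I'll pin down the axis, yaw, pin, block and wheel speed.

Add to h.py:
```python
def lineang(p,c,ax,rmin=.045):
    "angle of the painted radial line about ax, plane z=.102"
    q=p.astype(int);m=(q[...,2]-np.maximum(q[...,1],q[...,0])>45)
    v,u=np.nonzero(m)
    if len(u)==0:return None,0,0,0
    P=onz(c,np.c_[u,v],.102)[:,:2]-ax;rr=np.hypot(*P.T);k=(rr>rmin)&(rr<.099);P=P[k]
    if len(P)<4:return None,len(P),0,0
    a=np.arctan2(P[:,1],P[:,0]);c0=np.angle(np.exp(1j*a).mean());da=np.angle(np.exp(1j*(a-c0)))
    k2=abs(da-np.median(da))<.2;return c0+da[k2].mean(),int(k2.sum()),rr[k][k2].min().round(3),rr[k][k2].max().round(3)
```

Run:
```python
from h import *
np.set_printoptions(precision=4,suppress=True)
from scipy.optimize import least_squares
ax0=np.array([.5535,-.0585])
cs={n:cam(n) for n in('scene','side')};Z={n:np.load(f'pics/{n}0.npz') for n in cs}
for n,c in cs.items():
    d=Z[n]['d'];A=cloud(c,d,d>0);g=A[(abs(A[:,2]-.102)<.004)];g=g[np.hypot(*(g[:,:2]-ax0).T)<.115][:,:2]
    h=cv2.convexHull((g*1000).astype(np.float32))[:,0]/1000
    f=least_squares(lambda x:np.hypot(*(h-x[:2]).T)-x[2],[*ax0,.1],loss='soft_l1',f_scale=.002);print(n,'disc fit',f.x,len(h))
# block top
for n,c in cs.items():
    d=Z[n]['d'];A=cloud(c,d,d>0);g=A[(abs(A[:,2]-.05)<.004)&(abs(A[:,0]-.52)<.13)&(abs(A[:,1]-.3)<.07)]
    print(n,'block',np.median(g[:,2]),cv2.minAreaRect((g[:,:2]*1000).astype(np.float32)))
# pin handle by two views: handle centre
print('pin tri (blob centres)',tri(cs['scene'],(308.2,172.8),cs['side'],(343.1,329.2)))
# slot: dark hole inside keeper top in side view
c=cs['side'];p=Z['side']['p'];m=hsv(p,*COL['yel']);x,y,w,h=317,170,30,22
sub=m[y:y+h,x:x+w].astype(np.uint8);ct,hi=cv2.findContours(sub,cv2.RETR_CCOMP,cv2.CHAIN_APPROX_NONE)
for k,cc in enumerate(ct):
    if hi[0][k][3]>=0:
        M=cc[:,0].mean(0)+[x,y];print('slot hole',M,cv2.contourArea(cc),onz(c,M,.123))
out=[]
for i in range(6):
    t=r.sense()['time_s'];p,d=r.snapshot('side');out.append((t,*lineang(p,cs['side'],ax0)))
p,d=r.snapshot('scene');print(*out,('scene',r.sense()['time_s'],lineang(p,cs['scene'],ax0)),sep='\n')
```

```text
scene disc fit [ 0.5534 -0.0619  0.1004] 38
side disc fit [ 0.554  -0.0619  0.1008] 44
scene block 0.05041674240357319 ((516.8623046875, 296.1017761230469), (169.38717651367188, 80.80976867675781), 5.063018798828125)
side block 0.05043313565371782 ((520.1568603515625, 297.616943359375), (165.15538024902344, 72.20108032226562), 3.7332093715667725)
pin tri (blob centres) (array([0.4799, 0.2948, 0.0796]), np.float64(0.001046258921603415))
slot hole [327.7333 179.2667] 22.5 [[ 0.4918 -0.1102  0.123 ]]
(0.15, np.float64(-1.6378351801964488), 95, np.float64(0.045), np.float64(0.099))
(0.2, np.float64(-1.6293845314016566), 88, np.float64(0.045), np.float64(0.097))
(0.25, np.float64(-1.6215745689038767), 87, np.float64(0.046), np.float64(0.097))
(0.3, np.float64(-1.6223912387058628), 81, np.float64(0.046), np.float64(0.085))
(0.35, np.float64(-1.624083365954127), 80, np.float64(0.048), np.float64(0.085))
(0.4, np.float64(-1.6264661332873098), 81, np.float64(0.048), np.float64(0.085))
('scene', 0.5, (np.float64(2.2097045401147604), 46, np.float64(0.046), np.float64(0.096)))
```

Units first: shifts go in shares of 62.5 mm and turns go in shares of 360 degrees. So 0.043 m is 0.688, -0.039 m is -0.624.

```bash
sed -i "s/^    q=p.astype(int);m=.*/    m=hsv(p,(0,120,60),(4,255,255))/" h.py
```

Request:
advance(plan=[{"pos": [0.688,-0.624,0]},{"pos": [0.688,-0.624,0]},{"pos": [0.688,-0.624,0]},{"pos": [0.688,-0.624,0]},{"pos": [0.688,-0.624,0]}], finger_gap=0.0)

```text
time_s: 1.12
position: [0.376, -0.3334, 0.2315]
tcp_rot: [3.078, 0.625, 0.001]
force: [1.3, -0.8, 0.5]
gripper_width: -0.003
grasp_force: 0.0
```

Request:
advance(plan=[{"pos": [0.688,-0.624,0]},{"pos": [0.688,-0.624,0]},{"pos": [0.688,-0.624,0]},{"pos": [0.688,-0.624,0]},{"pos": [0.688,-0.624,0]}])

```text
time_s: 1.75
position: [0.4981, -0.0698, 0.2316]
tcp_rot: [3.078, 0.625, 0.001]
force: [1.1, -0.5, 0.4]
gripper_width: 0.001
grasp_force: 0.0
```

Request:
advance(plan=[{"turn_vec": [0,0,-0.0294]},{"turn_vec": [0,0,-0.0294]},{"turn_vec": [0,0,-0.0294]},{"turn_vec": [0,0,-0.0294]},{"turn_vec": [0,0,-0.0294]}])

```text
time_s: 2.38
position: [0.4974, -0.0716, 0.2314]
tcp_rot: [2.47, 1.941, 0.0]
force: [-0.8, 0.1, 0.1]
gripper_width: -0.003
grasp_force: 0.0
```

Request:
advance(plan=[{"turn_vec": [0,0,-0.0294]},{"turn_vec": [0,0,-0.0294]},{"turn_vec": [0,0,-0.0294]},{"turn_vec": [0,0,-0.0294]},{"turn_vec": [0,0,-0.0294]}])

```text
time_s: 3.0
position: [0.4975, -0.0716, 0.2314]
tcp_rot: [1.345, 2.839, 0.0]
force: [-0.6, -0.0, -0.2]
gripper_width: 0.002
grasp_force: 0.0
```

Create look.py:
```python
from h import *
np.set_printoptions(precision=4,suppress=True)
import sys
AX=np.array([.5537,-.0619]);YAW=np.arctan2(.0483,.0619)
def look(n=6,cams=('side',)):
    for i in range(n):
        for k in cams:
            t=r.sense()['time_s'];p,d=r.snapshot(k);a,*e=lineang(p,cam(k),AX)
            print(k,round(t,3),None if a is None else round((a-YAW+np.pi)%(2*np.pi)-np.pi,4),*e)
    s=r.sense();print('tcp',np.array(s['position']),'F',np.array(s['force']).round(2),'t',round(s['time_s'],2))
if __name__=='__main__':look(int(sys.argv[1]),sys.argv[2].split(','))
```

```bash
python3 look.py 4 side,scene
```

Run:
```python
from h import *
s=r.sense();R_=R.from_rotvec(s['tcp_rot']).as_matrix();print(R_.round(3),R_.T@(np.array([.519,-.019,.132])-s['position']))
p,d=r.snapshot('wrist');cv2.imwrite('pics/w1.png',p)
```

```text
side 3.0 -0.0503 24 0.071 0.096
scene 3.05 None 0 0 0
side 3.1 0.249 28 0.071 0.094
scene 3.15 None 0 0 0
side 3.2 0.5383 23 0.071 0.097
scene 3.25 None 0 0 0
side 3.3 0.8479 28 0.071 0.094
scene 3.35 None 0 0 0
tcp [ 0.4974 -0.0716  0.2313] F [ 0.12 -0.53 -0.52] t 3.4
[[-0.627  0.779  0.   ]
 [ 0.779  0.627  0.   ]
 [-0.     0.    -1.   ]] [0.02743156 0.04983806 0.09931469]
```

View pics/w1.png

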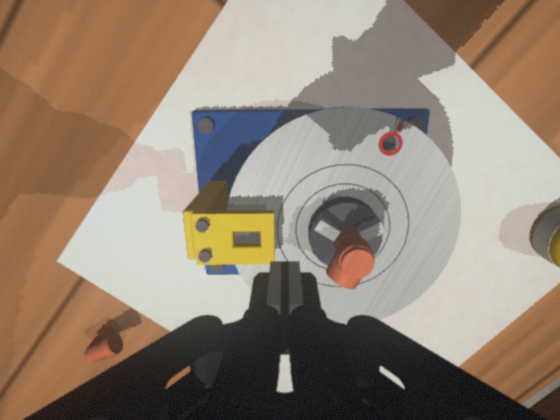

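The wrist view shows the keeper at (235,238) with its slot at (247,239), the work at (350,250) and the red-ringed hole at (390,143). The wheel turns counterclockwise at +2.98 rad/s. I'll measure the slot and yaw from this view and move to hover.

Run:
```python
from h import *
np.set_printoptions(precision=4,suppress=True)
s=r.sense();p,d=r.snapshot('wrist');c=cam('wrist',s)
m=hsv(p,*COL['yel']);m[:, :150]=0;m[:,300:]=0
ct,hi=cv2.findContours(m.astype(np.uint8),cv2.RETR_CCOMP,cv2.CHAIN_APPROX_NONE)
for k,cc in enumerate(ct):
    if cv2.contourArea(cc)<60:continue
    P=onz(c,cc[:,0],.123)[:,:2]*1000;print(hi[0][k][3]>=0,cv2.contourArea(cc),cv2.minAreaRect(P.astype(np.float32)),cc[:,0].mean(0))
Q=cloud(c,d,m);t=Q[abs(Q[:,2]-.123)<.003];print('keeper z',np.median(t[:,2]),cv2.minAreaRect((t[:,:2]*1000).astype(np.float32)))
A=cloud(c,d,d>0);g=A[(abs(A[:,2]-.102)<.004)];print('disc z',np.median(g[:,2]));g=g[np.hypot(*(g[:,:2]-[.5537,-.0619]).T)<.115][:,:2]
from scipy.optimize import least_squares
h=cv2.convexHull((g*1000).astype(np.float32))[:,0]/1000
print('disc',least_squares(lambda x:np.hypot(*(h-x[:2]).T)-x[2],[.5537,-.0619,.1],loss='soft_l1',f_scale=.002).x)
```

```text
keeper z nan ((0.0, 0.0), (0.0, 0.0), 0.0)
disc z 0.10123916988557324
disc [ 0.553  -0.0621  0.0999]
```

Request:
advance(plan=[{"pos": [0.2192,0.4,0.48]},{"pos": [0.2192,0.4,0.48]},{"pos": [0,0,0.4]},{"pos": [0,0,0.16]},{}])

```text
time_s: 4.12
position: [0.5188, -0.019, 0.1361]
tcp_rot: [-1.354, -2.834, 0.001]
force: [-0.1, -0.2, 0.4]
gripper_width: -0.0
grasp_force: 0.0
```

```bash
python3 look.py 3 side,scene
```

```text
side 4.125 0.1406 14 0.069 0.094
scene 4.175 None 1 0 0
side 4.225 0.4346 11 0.068 0.095
scene 4.275 None 0 0 0
side 4.325 0.7323 10 0.068 0.095
scene 4.375 None 0 0 0
tcp [ 0.5194 -0.0191  0.1371] F [ 0.4  -0.21  0.48] t 4.42
  return _methods._mean(a, axis=axis, dtype=dtype,
  ret = ret.dtype.type(ret / rcount)
```

Run:
```python
from h import *
np.set_printoptions(precision=4,suppress=True)
s=dict(position=[.4974,-.0716,.2313],tcp_rot=[1.345,2.839,0]);p=cv2.imread('pics/w1.png');c=cam('wrist',s)
h=cv2.cvtColor(p,cv2.COLOR_BGR2HSV);print(h[220,225],h[255,260],h[239,247],h[190,205])
m=cv2.inRange(h,(20,150,150),(32,255,255));m[:,:150]=0;m[:,300:]=0
ct,hi=cv2.findContours(m,cv2.RETR_CCOMP,cv2.CHAIN_APPROX_NONE)
for k,cc in enumerate(ct):
    if cv2.contourArea(cc)<60:continue
    P=onz(c,cc[:,0],.123)[:,:2]*1000;print(hi[0][k][3]>=0,cv2.contourArea(cc),cv2.minAreaRect(P.astype(np.float32)),P.mean(0))
```

```text
[ 25 174 213] [ 24 169 214] [23 34 98] [ 19 101  98]
False 3998.0 ((480.395751953125, -120.18192291259766), (69.25523376464844, 44.81320571899414), 38.676578521728516) [ 479.1924 -122.3467]
True 476.0 ((491.1240234375, -112.01917266845703), (23.461193084716797, 14.694406509399414), 39.27908706665039) [ 491.2275 -112.0303]
True 198.5 ((457.4635925292969, -124.90624237060547), (14.560654640197754, 11.618023872375488), 83.73627471923828) [ 457.2705 -124.9387]
```

Request:
advance(plan=[{"pos": [0,0,0.24]},{"pos": [0,0,0.192]},{"pos": [0,0,0.032]},{}])

```text
time_s: 4.92
position: [0.5188, -0.0188, 0.1069]
tcp_rot: [-1.353, -2.834, 0.0]
force: [0.0, -0.5, 0.3]
gripper_width: 0.0
grasp_force: 0.0
```

To row units: 0.002 m is 0.032, 0.001 m is 0.016.

```bash
sed -i "s/^AX=.*/AX=np.array([.5534,-.0620]);YAW=.6763/" look.py
```

Request:
advance(plan=[{"pos": [0,0,0.032]},{"pos": [0,0,0.016]},{}])

```text
time_s: 5.3
position: [0.5191, -0.0189, 0.1044]
tcp_rot: [1.353, 2.835, 0.0]
force: [-0.1, 0.3, -0.9]
gripper_width: -0.0
grasp_force: 0.0
```

Request:
advance(plan=[{"pos": [0,0,0.016]},{}])

```text
time_s: 5.55
position: [0.519, -0.0189, 0.1033]
tcp_rot: [1.353, 2.835, 0.0]
force: [0.2, -0.5, 0.7]
gripper_width: -0.001
grasp_force: 0.0
```

```bash
python3 look.py 2 side
```

```text
side 5.55 1.131 20 0.072 0.093
side 5.6 1.2722 20 0.071 0.095
tcp [ 0.519  -0.0189  0.1033] F [0.54 0.22 0.26] t 5.65
```

To row units: 0.0007 m is 0.0112.

Request:
advance(plan=[{"pos": [0,0,0.0112]},{}])

```text
time_s: 5.9
position: [0.519, -0.0189, 0.1025]
tcp_rot: [-1.353, -2.835, 0.0]
force: [0.1, -0.1, -0.2]
gripper_width: 0.002
grasp_force: 0.0
```

Request:
advance(plan=[{"pos": [0,0,0.008]},{}])

```text
time_s: 6.15
position: [0.519, -0.0189, 0.1021]
tcp_rot: [-1.353, -2.835, 0.0]
force: [0.1, 0.4, 0.4]
gripper_width: 0.002
grasp_force: 0.0
```

```bash
python3 look.py 2 side
```

```text
side 6.15 -0.3053 12 0.07 0.094
side 6.2 -0.1622 14 0.068 0.097
tcp [ 0.519  -0.0189  0.1021] F [ 0.35 -0.74 -0.02] t 6.25
```

To row units: 0.0005 m is 0.008.

Request:
advance(plan=[{"pos": [0,0,0.008]},{}])

```text
time_s: 6.5
position: [0.5189, -0.0189, 0.1016]
tcp_rot: [-1.353, -2.835, 0.0]
force: [-2.2, -0.1, 1.8]
gripper_width: 0.001
grasp_force: 1.3
```

Request:
advance(plan=[{"pos": [0,0,0.008]},{}])

```text
time_s: 6.75
position: [0.5189, -0.019, 0.1013]
tcp_rot: [1.353, 2.835, -0.0]
force: [-1.8, 2.4, 8.8]
gripper_width: 0.001
grasp_force: 4.6h.py:41: RuntimeWarning: Mean of empty slice.
```

```bash
python3 look.py 2 side
```

```text
  k2=abs(da-np.median(da))<.2;return c0+da[k2].mean(),int(k2.sum()),rr[k][k2].min().round(3),rr[k][k2].max().round(3)
  ret = ret.dtype.type(ret / rcount)
Traceback (most recent call last):
  File "look.py", line 11, in <module>
    if __name__=='__main__':look(int(sys.argv[1]),sys.argv[2].split(','))
                            ~~~~^^^^^^^^^^^^^^^^^^^^^^^^^^^^^^^^^^^^^^^^^
  File "look.py", line 8, in look
    t=r.sense()['time_s'];p,d=r.snapshot(k);a,*e=lineang(p,cam(k),AX)
                                                 ~~~~~~~^^^^^^^^^^^^^
  File "h.py", line 41, in lineang
    k2=abs(da-np.median(da))<.2;return c0+da[k2].mean(),int(k2.sum()),rr[k][k2].min().round(3),rr[k][k2].max().round(3)
                                                                      ~~~~~~~~~~~~~^^
ValueError: zero-size array to reduction operation minimum which has no identity
```

Run:
```python
s=open('h.py').read().replace("c0=np.angle(np.exp(1j*a).mean());","c0=a[np.argmax([np.sum(abs(np.angle(np.exp(1j*(a-x))))<.1) for x in a])];").replace("abs(da-np.median(da))<.2;","abs(da)<.15;").replace("(0,120,60),(4,255,255)","(0,100,60),(6,255,255)")
open('h.py','w').write(s)
```

```bash
python3 look.py 3 side,scene
```

```text
side 6.8 0.8888 16 0.067 0.097
scene 6.85 None 2 0 0
side 6.9 0.8857 19 0.067 0.097
scene 6.95 None 3 0 0
side 7.0 0.8887 16 0.067 0.097
scene 7.05 None 1 0 0
tcp [ 0.5193 -0.0188  0.1014] F [-1.6   1.02  7.34] t 7.1
```

Disc stopped at +0.887 rad. I'll walk it back clockwise with the light fingertip (about 7 N), turning the tool about the axis.

To row units: 0.0033 m is 0.0528, 0.0016 m is 0.0256, 0.06 rad / 6.2832 = 0.0095.

Request:
advance(plan=[{"pos": [0,0.0256,0],"turn_vec": [0,0,0.0048]},{"pos": [0,0.0528,0],"turn_vec": [0,0,0.0095]},{"pos": [-0.0016,0.0528,0],"turn_vec": [0,0,0.0095]},{"pos": [0,0.0528,0],"turn_vec": [0,0,0.0095]},{"pos": [0,0.0256,0],"turn_vec": [0,0,0.0048]}])

```text
time_s: 7.72
position: [0.5309, -0.0117, 0.1015]
tcp_rot: [1.684, 2.65, 0.001]
force: [0.3, -2.2, 4.2]
gripper_width: 0.002
grasp_force: 2.4
```

```bash
python3 look.py 2 side
```

```text
side 7.725 0.6349 15 0.066 0.097
side 7.775 0.6291 15 0.066 0.094
tcp [ 0.5309 -0.0117  0.1015] F [-0.67 -1.8   5.82] t 7.83
```

To row units: 0.0033 m is 0.0528, 0.0016 m is 0.0256, 0.06 rad / 6.2832 = 0.0095.

Request:
advance(plan=[{"pos": [0,0.0256,0],"turn_vec": [0,0,0.0048]},{"pos": [-0.0016,0.0528,0],"turn_vec": [0,0,0.0095]},{"pos": [-0.0016,0.0528,0],"turn_vec": [0,0,0.0095]},{"pos": [-0.0016,0.0528,0],"turn_vec": [0,0,0.0095]},{"pos": [-0.0016,0.0528,0],"turn_vec": [0,0,0.0095]}])

```text
time_s: 8.45
position: [0.5447, -0.0075, 0.1014]
tcp_rot: [2.026, 2.4, 0.001]
force: [0.8, -3.5, 6.4]
gripper_width: 0.001
grasp_force: 2.8
```

Request:
advance(plan=[{"pos": [-0.0016,0.0528,0],"turn_vec": [0,0,0.0095]},{"pos": [-0.0016,0.0528,0],"turn_vec": [0,0,0.0095]},{"pos": [-0.0016,0.0528,0],"turn_vec": [0,0,0.0095]},{"pos": [-0.0016,0.04,0],"turn_vec": [0,0,0.0072]},{"pos": [0,0.0176,0],"turn_vec": [0,0,0.0032]}])

```text
time_s: 9.07
position: [0.5581, -0.007, 0.1014]
tcp_rot: [2.303, 2.135, 0.001]
force: [-0.7, -3.5, 6.1]
gripper_width: 0.001
grasp_force: 3.0
```

```bash
python3 look.py 2 side,scene
```

```text
side 9.075 0.1159 16 0.066 0.096
scene 9.125 None 3 0 0
side 9.175 0.1159 16 0.066 0.096
scene 9.225 -2.9747 4 0.08 0.087
tcp [ 0.5579 -0.007   0.1014] F [ 0.25 -3.89  6.5 ] t 9.28
```

To row units: 0.0028 m is 0.0448, 0.0018 m is 0.0288, 0.05 rad / 6.2832 = 0.008.

Request:
advance(plan=[{"pos": [0,0.024,0],"turn_vec": [0,0,0.0045]},{"pos": [-0.0016,0.0448,0],"turn_vec": [0,0,0.008]},{"pos": [0,0.0288,0],"turn_vec": [0,0,0.0053]},{}])

```text
time_s: 9.78
position: [0.5641, -0.0077, 0.1014]
tcp_rot: [2.417, 2.005, 0.001]
force: [-0.4, -2.6, 5.0]
gripper_width: -0.003
grasp_force: 3.1
```

```bash
python3 look.py 2 side
```

Run:
```python
from look import *
s=r.sense();p,d=r.snapshot('wrist');cv2.imwrite('pics/w2.png',p);a,*e=lineang(p,cam('wrist',s),AX);print(a and a-YAW,e)
p,d=r.snapshot('side');cv2.imwrite('pics/s2.png',p)
```

```text
side 9.775 0.0087 15 0.068 0.096
side 9.825 0.0127 15 0.068 0.096
tcp [ 0.5639 -0.0077  0.1014] F [-0.13 -2.44  7.05] t 9.88
0.029892261722769042 [503, np.float64(0.066), np.float64(0.097)]
```

View pics/w2.png

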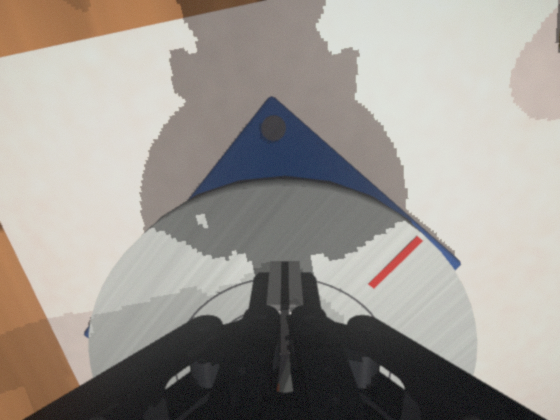

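The wrist view shows the red line from (372,286) to (420,238), in the clear, with the keeper hidden behind the fingers. The wheel is near 0 (+0.01 to +0.03). I'll lift slowly and check through the slot.

To row units: -0.0005 m is -0.008, -0.0002 m is -0.0032.

Request:
advance(plan=[{"pos": [0,0,-0.0032]},{"pos": [0,0,-0.0032]},{"pos": [0,0,-0.0032]},{"pos": [0,0,-0.0032]},{"pos": [0,0,-0.008]}])

```text
time_s: 10.6
position: [0.5634, -0.0073, 0.1023]
tcp_rot: [-2.418, -2.005, 0.0]
force: [-0.2, 0.2, 0.5]
gripper_width: -0.005
grasp_force: 0.0
```

Request:
advance(plan=[{"pos": [0,0,-0.016]},{"pos": [0,0,-0.064]}])

```text
time_s: 10.85
position: [0.5634, -0.0074, 0.1074]
tcp_rot: [-2.418, -2.005, 0.0]
force: [-0.5, -0.6, 0.1]
gripper_width: 0.001
grasp_force: 0.0
```

```bash
python3 look.py 3 side
```

Run:
```python
from look import *
s=r.sense();p,d=r.snapshot('wrist');c=cam('wrist',s);print(lineang(p,c,AX)[0]-YAW)
m=hsv(p,(0,100,60),(6,255,255))
b=max(blobs(m),key=lambda b:b[0][4]);v,u=np.nonzero(b[2]);P=onz(c,np.c_[u,v],.102)[:,:2];mu=P.mean(0);w=np.linalg.svd(P-mu,full_matrices=False)[2][0]
w*=np.sign(w@(mu-AX));print('line dir',np.arctan2(w[1],w[0])-YAW,'centre',mu,'miss of axis',np.cross(w,AX-mu))
```

```text
side 10.85 0.0213 16 0.068 0.096
side 10.9 0.0213 16 0.068 0.096
side 10.95 0.0213 16 0.068 0.096
tcp [ 0.5637 -0.0074  0.1077] F [-0.23  0.45  0.19] t 11.0
0.03976394029344721
line dir 0.045862509407293195 centre [ 0.6152 -0.0082] miss of axis 0.0004943473191466943<stdin>:5: DeprecationWarning: Arrays of 2-dimensional vectors are deprecated. Use arrays of 3-dimensional vectors instead. (deprecated in NumPy 2.0)
```

To row units: -0.055 m is -0.88, -0.05 m is -0.8.

Request:
advance(plan=[{"pos": [0,0,-0.48]},{"pos": [0,0,-0.8]},{"pos": [-0.32,-0.16,-0.72]},{"pos": [-0.88,-0.224,0]},{"pos": [-0.88,-0.224,0]}])

```text
time_s: 11.68
position: [0.5018, -0.1292, 0.2331]
tcp_rot: [2.416, 2.006, 0.001]
force: [1.1, -0.7, -0.6]
gripper_width: 0.003
grasp_force: 0.0
```

Request:
advance(plan=[{"pos": [-0.8,-0.224,0]},{"pos": [-0.288,0,0]},{}])

```text
time_s: 12.05
position: [0.4759, -0.1933, 0.2324]
tcp_rot: [2.42, 2.003, 0.0]
force: [0.5, 0.4, 0.3]
gripper_width: 0.003
grasp_force: 0.0
```

Run:
```python
from look import *
s=r.sense();p,d=r.snapshot('wrist');c=cam('wrist',s);print(s['position'],c[1]);cv2.imwrite('pics/w3.png',p);np.savez('pics/w3.npz',p=p,s=s['position'],q=s['tcp_rot'])
uv=proj(c,[.491,-.112,.123])[0];print(uv)
u,v=uv.astype(int);x,y=max(u-70,0),max(v-70,0);cv2.imwrite('pics/w3c.png',np.hstack([cv2.resize(p,(400,300)),cv2.resize(p[y:y+140,x:x+140],(300,300),interpolation=cv2.INTER_CUBIC)]))
```

```bash
python3 look.py 1 side
```

```text
[ 0.4759 -0.1933  0.2324] [ 0.4915 -0.1132  0.3742]
[283.1081  92.6534]
side 12.1 0.0213 16 0.068 0.096
tcp [ 0.4762 -0.1918  0.2323] F [-0.1  -0.44  0.59] t 12.15
```

View pics/w3c.png

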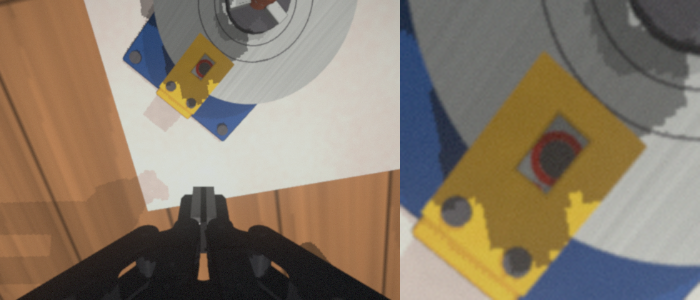

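The crop shows the hole through the slot, roughly at crop (556,155), with the slot centre at (553,152). The hole is offset slightly to the counterclockwise side. I'll put a number on it.

Run:
```python
from look import *
z=np.load('pics/w3.npz');p=z['p'];c=cam('wrist',dict(position=z['s'],tcp_rot=z['q']))
h=cv2.cvtColor(p,cv2.COLOR_BGR2HSV);x,y=250,60;sub=h[y:y+65,x:x+65]
m=cv2.inRange(sub,(15,120,60),(35,255,255));ct,hi=cv2.findContours(m,cv2.RETR_CCOMP,cv2.CHAIN_APPROX_NONE)
u=np.array([np.cos(YAW),np.sin(YAW)]);t=np.array([-u[1],u[0]])
S=None
for k,cc in enumerate(ct):
    if hi[0][k][3]>=0 and cv2.contourArea(cc)>60:
        P=onz(c,cc[:,0]+[x,y],.123)[:,:2];R_=cv2.minAreaRect((P*1000).astype(np.float32));print('slot',R_,cv2.contourArea(cc))
        if S is None or 150<cv2.contourArea(cc):S=np.array(R_[0])/1000;mask=cv2.drawContours(np.zeros_like(m),[cc],-1,255,-1)
for nm,mm in(('ring',cv2.inRange(sub,(0,90,40),(8,255,255))|cv2.inRange(sub,(172,90,40),(180,255,255))),('dark',cv2.inRange(sub,(0,0,0),(180,110,75)))):
    ys,xs=np.nonzero(cv2.bitwise_and(mm,mask))
    if len(xs)<5:print(nm,len(xs));continue
    P=onz(c,np.c_[xs+x,ys+y],.102)[:,:2];cen,rad=cv2.minEnclosingCircle((P*1000).astype(np.float32));mu=P.mean(0)
    print(nm,len(xs),'mean',mu,'circ',cen,rad,'rel slot: rad',(mu-S)@u,'tan(ccw=-)',(mu-S)@t)
Y=cv2.inRange(h,(15,120,60),(35,255,255));Y[:, :200]=0;Y[:,360:]=0;Y[180:]=0
cc=max(cv2.findContours(Y,cv2.RETR_EXTERNAL,cv2.CHAIN_APPROX_NONE)[0],key=cv2.contourArea);print('keeper',cv2.minAreaRect((onz(c,cc[:,0],.123)[:,:2]*1000).astype(np.float32)))
print('slot vs axis',S-AX,np.linalg.norm(S-AX),np.arctan2(*(AX-S)[::-1]))
```

```text
slot ((491.22979736328125, -112.88562774658203), (22.941654205322266, 14.114656448364258), 38.77814865112305) 642.5
ring 182 mean [ 0.4905 -0.1123] circ (492.58197021484375, -114.6884536743164) 9.388263702392578 rel slot: rad -0.0002148594040395826 tan(ccw=-) 0.0009544318484136446
dark 198 mean [ 0.4924 -0.114 ] circ (492.65057373046875, -114.41070556640625) 6.203135967254639 rel slot: rad 0.00021926485227520228 tan(ccw=-) -0.0015722984293740335
keeper ((480.52447509765625, -121.51220703125), (71.4582748413086, 43.43504333496094), 39.33988571166992)
slot vs axis [-0.0622 -0.0509] 0.0803397859535012 0.6859134954837425
```

Hole is about 1.8 mm counterclockwise (+0.022 rad). One small corrective nudge on the way back.

To row units: 0.055 m is 0.88, 0.01 m is 0.16.

Request:
advance(plan=[{"pos": [0.8,0.208,0]},{"pos": [0.88,0.208,0]},{"pos": [0.88,0.208,0]},{"pos": [0.56,0.16,0.64]},{"pos": [0.048,0.048,0.88]}])

```text
time_s: 12.78
position: [0.5658, -0.0035, 0.1373]
tcp_rot: [2.412, 2.009, 0.005]
force: [0.3, -1.3, -0.9]
gripper_width: 0.002
grasp_force: 0.0
```

Request:
advance(plan=[{"pos": [0,0,0.432]},{"pos": [0,0,0.064]},{"pos": [0,0,0.048]},{}])

```text
time_s: 13.28
position: [0.5643, -0.0073, 0.1045]
tcp_rot: [2.417, 2.005, 0.002]
force: [0.6, -0.1, 0.3]
gripper_width: 0.004
grasp_force: 0.0
```

Request:
advance(plan=[{"pos": [0,0,0.0128]},{}])

```text
time_s: 13.52
position: [0.5638, -0.0076, 0.1032]
tcp_rot: [2.418, 2.005, 0.001]
force: [-0.5, -0.8, -0.0]
gripper_width: 0.002
grasp_force: 0.0
```

```bash
python3 look.py 1 side
```

```text
side 13.525 0.0213 16 0.068 0.096
tcp [ 0.5638 -0.0076  0.1031] F [0.04 1.5  0.54] t 13.57
```

To row units: 0.0006 m is 0.0096, 0.0004 m is 0.0064.

Request:
advance(plan=[{"pos": [0,0,0.0096]},{"pos": [0,0,0.0064]},{"pos": [0,0,0.0064]},{"pos": [0,0,0.0032]},{}])

```text
time_s: 14.2
position: [0.564, -0.0075, 0.1014]
tcp_rot: [2.418, 2.005, 0.001]
force: [-0.2, 0.4, 7.8]
gripper_width: -0.001
grasp_force: 3.7
```

```bash
python3 look.py 1 side
```

```text
side 14.2 0.016 15 0.068 0.096
tcp [ 0.564  -0.0075  0.1014] F [-1.16  0.15  7.59] t 14.25
```

Request:
advance(plan=[{"pos": [0,0.0096,0],"turn_vec": [0,0,0.0018]},{"pos": [0,0.0096,0],"turn_vec": [0,0,0.0018]},{"pos": [0,0.008,0],"turn_vec": [0,0,0.0014]},{}])

```text
time_s: 14.75
position: [0.5657, -0.0078, 0.1014]
tcp_rot: [2.449, 1.967, 0.001]
force: [-0.5, -0.4, 6.4]
gripper_width: -0.0
grasp_force: 3.6
```

```bash
python3 look.py 1 side
```

```text
side 14.75 -0.0194 15 0.068 0.096
tcp [ 0.5656 -0.0078  0.1014] F [-1.2  -0.22  7.58] t 14.8
```

To row units: -0.0004 m is -0.0064, -0.0002 m is -0.0032, -0.007 rad / 6.2832 = -0.0011.

Request:
advance(plan=[{"pos": [0,-0.0064,0],"turn_vec": [0,0,-0.0011]},{"pos": [0,0,-0.0032]},{"pos": [0,0,-0.0032]},{"pos": [0,0,-0.0032]},{"pos": [0,0,-0.0032]}])

```text
time_s: 15.42
position: [0.5647, -0.0077, 0.1017]
tcp_rot: [-2.442, -1.976, 0.0]
force: [0.3, 0.2, 0.5]
gripper_width: -0.001
grasp_force: 0.4
```

Request:
advance(plan=[{"pos": [0,0,-0.008]},{"pos": [0,0,-0.048]},{"pos": [0,0,-0.48]},{"pos": [0,0,-0.64]}], finger_gap=0.6)

```text
time_s: 15.92
position: [0.5641, -0.0076, 0.1755]
tcp_rot: [-2.441, -1.975, 0.002]
force: [0.7, -0.7, 0.3]
gripper_width: 0.597
grasp_force: 0.0
```

```bash
python3 look.py 2 side
```

Run:
```python
from look import *
s=r.sense();A=R.from_rotvec(s['tcp_rot']).as_matrix();print(np.degrees(np.arctan2(A[1,0],A[0,0])),A.T@(np.array([.481,.296,.165])-s['position']))
```

```text
side 15.925 0.002 15 0.068 0.096
side 15.975 0.002 15 0.068 0.096
tcp [ 0.567  -0.0078  0.1791] F [-0.03  0.09 -0.56] t 16.02
77.97059081474484 [ 0.2792 -0.1475  0.0135]
```

Units first: shifts go in shares of 62.5 mm and turns go in shares of 360 degrees. So 0.045 m is 0.72, -0.04 m is -0.64.

Request:
advance(plan=[{"pos": [0.56,-0.48,-0.32]},{"pos": [0.64,-0.64,-0.32]},{"pos": [0.72,-0.64,0]},{"pos": [0.64,-0.6,0]},{}])

```text
time_s: 16.65
position: [0.4517, 0.182, 0.2151]
tcp_rot: [-2.438, -1.981, 0.001]
force: [-0.1, -0.6, 0.8]
gripper_width: 0.599
grasp_force: 0.0
```

Create pinlook.py:
```python
from look import *
import sys
s=r.sense();p,d=r.snapshot('wrist');c=cam('wrist',s);n=sys.argv[1];np.savez(f'pics/p{n}.npz',p=p,d=d,s=s['position'],q=s['tcp_rot']);cv2.imwrite(f'pics/p{n}.png',p)
print(s['position'])
for st,ce,m in blobs(hsv(p,(0,170,60),(4,255,255)),100):
    P=cloud(c,d,m);top=P[P[:,2]>P[:,2].max()-.004];print(st,ce,P.min(0),P.max(0),'top',len(top),top.mean(0),cv2.minEnclosingCircle((top[:,:2]*1000).astype(np.float32)))
```

```bash
python3 pinlook.py 1
```

```text
[0.4517 0.182  0.2151]
[275, 27, 28, 32, 699] [288.5, 42.2] [0.469  0.2844 0.0941] [0.4882 0.3041 0.1011] top 681 [0.4785 0.2944 0.099 ] ((478.45782470703125, 294.1800842285156), 9.889291763305664)
```

Request:
advance(plan=[{"pos": [0.8,0,0]},{"pos": [0.32,0,0]},{}])

```text
time_s: 17.08
position: [0.469, 0.2482, 0.2149]
tcp_rot: [2.441, 1.977, -0.001]
force: [-0.1, 0.5, -0.8]
gripper_width: 0.603
grasp_force: 0.0
```

```bash
python3 pinlook.py 2
```

```text
[0.469  0.2482 0.2149]
[271, 129, 26, 27, 546] [283.4, 141.8] [0.4692 0.2853 0.09  ] [0.488  0.3047 0.1015] top 515 [0.4786 0.2947 0.099 ] ((478.5256652832031, 294.81939697265625), 9.857301712036133)
```

View pics/p2.png

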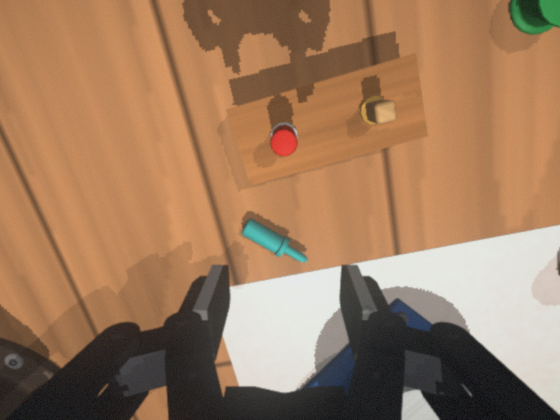

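The wrist view shows the red pin upright at (284,142), the gauge at (383,112), and the turquoise decoy at (270,240), which seems to be lying down, well clear of the grasp. I'll check its position and compute the move.

Run:
```python
from look import *
for n in'12':
    z=np.load(f'pics/p{n}.npz');c=cam('wrist',dict(position=z['s'],tcp_rot=z['q']))
    for st,ce,m in blobs(hsv(z['p'],(80,120,50),(100,255,255)),60):P=cloud(c,z['d'],m);print('turq',st,ce,P.min(0),P.max(0))
p,d=r.snapshot('side');cv2.imwrite('pics/s4.png',p)
for st,ce,m in blobs(hsv(p,*COL['turq'])):P=cloud(cam('side'),d,m);print('side',st,ce,P.min(0),P.max(0))
# collar/pin tri from two wrist views (top circle centre)
Z=[np.load(f'pics/p{n}.npz') for n in'12'];C=[cam('wrist',dict(position=z['s'],tcp_rot=z['q'])) for z in Z]
print('pin tri',tri(C[0],(288.5,42.2),C[1],(283.4,141.8)))
s=r.sense();A=R.from_rotvec(s['tcp_rot']).as_matrix();print(A.T@(np.array([.4786,.2946,.063])-s['position']))
```

```text
turq [244, 159, 66, 44, 838] [271.3, 179.8] [0.4135 0.152  0.014 ] [0.4725 0.2084 0.024 ]
turq [243, 223, 63, 38, 673] [269.1, 241.1] [0.4139 0.1525 0.013 ] [0.4728 0.2088 0.0241]
side [339, 288, 28, 23, 207] [353.9, 299.7] [0.4146 0.1546 0.0045] [0.4729 0.212  0.0265]
pin tri (array([0.4786, 0.2947, 0.0955]), np.float64(5.0467557593568983e-05))
[0.0489 0.0002 0.1518]
```

Run:
```python
from look import *
for f in('side0','s2','s4'):
    p=cv2.imread(f'pics/{f}.png');print(f,[(b[0],b[1]) for b in blobs(hsv(p,*COL['turq']))])
    for k in('green','yel','red'):print('  ',k,[(b[0],b[1]) for b in blobs(hsv(p,*COL[k]),30)])
a=cv2.imread('pics/side0.png')[270:360,270:380];b=cv2.imread('pics/s2.png')[270:360,270:380]
cv2.imwrite('pics/t.png',cv2.resize(np.hstack([a,b]),None,fx=3.5,fy=3.5,interpolation=cv2.INTER_CUBIC))
```

```text
side0 [([313, 292, 10, 22, 146], [317.7, 301.6])]
   green [([206, 355, 27, 32, 659], [219.3, 370.1])]
   yel [([317, 170, 30, 22, 302], [331.9, 179.0]), ([195, 237, 27, 29, 605], [207.6, 251.2])]
   red [([339, 321, 10, 18, 131], [343.1, 329.2])]
s2 [([339, 288, 28, 23, 208], [353.9, 299.7])]
   green [([206, 355, 27, 32, 660], [219.3, 370.2])]
   yel [([318, 170, 28, 21, 307], [332.4, 179.1]), ([195, 237, 27, 29, 614], [207.7, 251.2])]
   red [([338, 321, 11, 18, 145], [343.1, 329.3])]
s4 [([339, 288, 28, 23, 207], [353.9, 299.7])]
   green [([206, 355, 27, 32, 661], [219.3, 370.2])]
   yel [([317, 170, 22, 18, 234], [329.1, 178.4]), ([196, 237, 26, 29, 616], [207.8, 251.3])]
   red [([339, 321, 10, 18, 130], [343.0, 329.4])]
```

View pics/t.png

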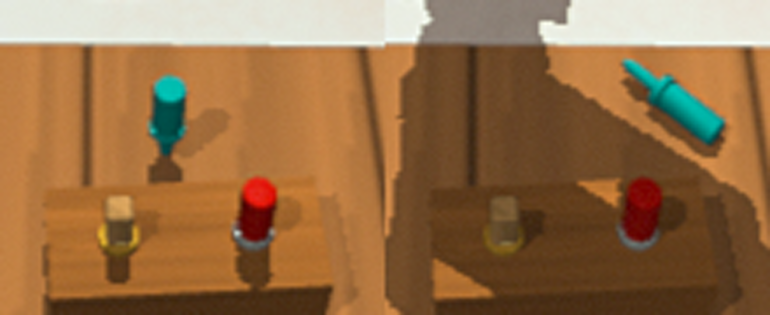

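The turquoise pin fell over by itself before the arm came anywhere near it, between the first picture and t≈9.9 s. Now the grasp.

To row units: 0.05 m is 0.8, 0.045 m is 0.72.

Request:
advance(plan=[{"pos": [0.48,0,0]},{"pos": [0.304,0,0.32]},{"pos": [0,0,0.8]},{"pos": [0,0,0.72]},{"pos": [0,0,0.4]}])

```text
time_s: 17.8
position: [0.4777, 0.2939, 0.0732]
tcp_rot: [-2.443, -1.975, 0.004]
force: [1.8, -0.5, 0.2]
gripper_width: 0.598
grasp_force: 0.0
```

Request:
advance(plan=[{"pos": [0,0,0.192]},{}])

```text
time_s: 18.05
position: [0.4787, 0.2951, 0.0632]
tcp_rot: [-2.443, -1.975, 0.001]
force: [0.2, 0.8, -0.4]
gripper_width: 0.597
grasp_force: 0.0
```

Request:
advance(plan=[{},{},{},{}], finger_gap=0.0)

```text
time_s: 18.55
position: [0.4794, 0.2962, 0.0646]
tcp_rot: [2.442, 1.976, 0.003]
force: [-0.4, -2.1, 7.9]
gripper_width: 0.225
grasp_force: 58.3
```

Request:
advance(plan=[{"pos": [0,0,-0.24]},{"pos": [0,0,-0.72]},{"pos": [0,0,-0.8]},{"pos": [0,0,-0.64]},{}])

```text
time_s: 19.18
position: [0.4803, 0.2969, 0.2177]
tcp_rot: [2.441, 1.976, 0.01]
force: [-0.8, -0.4, -1.8]
gripper_width: 0.229
grasp_force: 58.7
```

Run:
```python
from look import *
s=r.sense();A=R.from_rotvec(s['tcp_rot']).as_matrix();print(s['position'],A.T@(np.array([.4912,-.1125,.213])-s['position']))
c=cam('side');p,d=r.snapshot('side');cv2.imwrite('pics/s5.png',p)
for n in('side','scene'):
    c=cam(n);p,d=r.snapshot(n)
    for st,ce,m in blobs(hsv(p,*COL['red']),10):
        P=cloud(c,d,m)
        if len(P):print(n,st,np.median(P,0),P.min(0),P.max(0))
```

```text
[0.4803 0.2969 0.2177] [-0.3982  0.0959  0.0034]
side [344, 279, 13, 21, 198] [0.4817 0.3022 0.2434] [0.4719 0.288  0.2114] [0.49   0.3059 0.2532]
scene [45, 0, 8, 16, 77] [-0.5059  0.0858  0.5817] [-0.5182  0.0741  0.5542] [-0.494   0.0957  0.6058]
scene [206, 0, 4, 5, 10] [-0.4549  0.9054  0.5187] [-0.4695  0.8987  0.5068] [-0.4471  0.9204  0.5266]
scene [192, 76, 47, 24, 297] [-0.2036  0.653   0.2093] [-0.3449  0.6031  0.1203] [-0.1887  0.7848  0.2283]
scene [172, 103, 29, 15, 252] [-0.2069  0.4193  0.1441] [-0.2908  0.404   0.1124] [-0.1929  0.5156  0.1695]
scene [202, 109, 13, 14, 102] [-0.2004  0.5472  0.092 ] [-0.2128  0.5037  0.0628] [-0.189   0.604   0.1157]
scene [216, 115, 12, 13, 89] [-0.2018  0.6406  0.0316] [-0.2118  0.5971  0.0075] [-0.1911  0.6966  0.0572]
scene [306, 127, 3, 13, 27] [0.479  0.2853 0.2338] [0.4704 0.2807 0.2123] [0.4842 0.297  0.2503]
```

Run:
```python
from look import *
s=r.sense();p,d=r.snapshot('wrist');c=cam('wrist',s);np.savez('pics/g1.npz',p=p,d=d,s=s['position'],q=s['tcp_rot'])
A=R.from_rotvec(s['tcp_rot']).as_matrix()
for z in(.0145,.0435):print(z,proj(c,s['position']+A@np.array([0,0,z]))[0])
cv2.imwrite('pics/g1.png',cv2.resize(p[200:380,190:380],None,fx=3,fy=3,interpolation=cv2.INTER_CUBIC))
```

```text
0.0145 [283.5234 263.2518]
0.0435 [283.6186 240.2232]
```

View pics/g1.png

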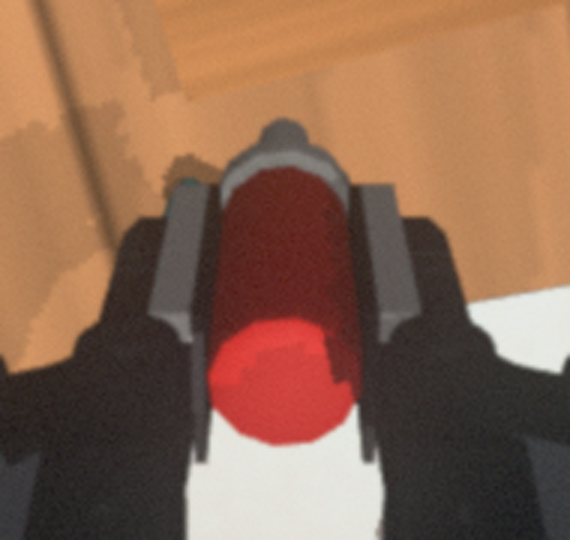

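The pin is held upright between the pads: handle top ellipse centre at crop (284,382), nose edge at (284,118). Next I'll compute its offset in the tool frame.

Run:
```python
from look import *
i=r.camera_info('wrist');K=np.array(i['K']);M=np.array(i['mount'])
def tool(px,z):
    d=M[:3,:3]@np.array([(px[0]-K[0,2])/K[0,0],-(px[1]-K[1,2])/K[1,1],-1]);o=M[:3,3];return o+d*(z-o[2])/d[2]
f=lambda a,b:(190+a/3,200+b/3)
print('top centre',tool(f(284,382),-.0355),'front/back',tool(f(284,318),-.0355)[0],tool(f(284,445),-.0355)[0])
print('nose front edge',tool(f(284,118),.0435),'at z .0375 r5',tool(f(284,118),.0375))
print('collar top front rim',tool(f(284,150),.0085),'left/right',tool(f(218,200),.0085),tool(f(350,200),.0085))
z=np.load('pics/g1.npz');d=z['d'];
for a,b in((284,370),(284,425),(284,350),(284,155),(284,128)):
    u,v=map(lambda q:int(round(q)),f(a,b));D=d[v,u];q=M[:3,:3]@np.array([(u-K[0,2])/K[0,0],-(v-K[1,2])/K[1,1],-1])*D+M[:3,3];print((a,b),q)
```

```text
top centre [-0.0004  0.0005 -0.0355] front/back 0.008827765498179693 -0.009960294184712629
nose front edge [0.0006 0.0006 0.0435] at z .0375 r5 [0.0032 0.0006 0.0375]
collar top front rim [0.0103 0.0006 0.0085] left/right [ 0.0013 -0.0102  0.0085] [0.0013 0.0114 0.0085]
(284, 370) [ 0.0004  0.0006 -0.0341]
(284, 425) [-0.0081  0.0007 -0.0342]
(284, 350) [ 0.0037  0.0006 -0.035 ]
(284, 155) [0.0093 0.0007 0.0083]
(284, 128) [0.0025 0.0008 0.0339]
```

To row units: -0.055 m is -0.88, -0.05 m is -0.8.

Request:
advance(plan=[{"pos": [-0.48,0.112,-0.16]},{"pos": [-0.8,0.192,0]},{"pos": [-0.88,0.208,0]},{"pos": [-0.88,0.208,0]},{"pos": [-0.88,0.208,0]}])

```text
time_s: 20.0
position: [0.4836, 0.0425, 0.2223]
tcp_rot: [-2.441, -1.976, 0.002]
force: [0.7, -0.8, -0.9]
gripper_width: 0.23
grasp_force: 58.7
```

Request:
advance(plan=[{"pos": [-0.88,0.208,0]},{"pos": [-0.8,0.192,0]},{"pos": [-0.48,0.128,0]},{"pos": [-0.256,0.064,0]},{}])

```text
time_s: 20.62
position: [0.4887, -0.1116, 0.2226]
tcp_rot: [-2.442, -1.974, 0.001]
force: [0.6, 0.7, -1.2]
gripper_width: 0.23
grasp_force: 58.7
```

Create pl.py:
```python
from look import *
s=r.sense();A=R.from_rotvec(s['tcp_rot']).as_matrix();T=np.array([.4911,-.1106,.133]);print('t',s['time_s'],s['position'],'tool delta',A.T@(T-s['position']),'F',np.array(s['force']).round(1),s['grasp_force'],'yaw',np.degrees(np.arctan2(A[1,0],A[0,0])),'tilt',A[2].round(4))
```

```bash
python3 pl.py; python3 look.py 1 side
```

```text
t 20.625 [ 0.4887 -0.1116  0.2226] tool delta [0.0014 0.0022 0.0896] F [ 0.6  0.7 -1.2] 58.737396597862244 yaw 77.8891380380075 tilt [ 0.0002 -0.0014 -1.    ]
side 20.625 0.002 15 0.068 0.096
tcp [ 0.4887 -0.1108  0.2227] F [-0.53 -0.08 -1.51] t 20.68
```

To row units: 0.02 m is 0.32, 0.018 m is 0.288.

Request:
advance(plan=[{"pos": [0.0112,0.0368,0.32]},{"pos": [0,0,0.288]},{"pos": [0,0,0.08]},{}])

```text
time_s: 21.18
position: [0.4914, -0.1102, 0.1803]
tcp_rot: [-2.441, -1.977, 0.0]
force: [0.1, -0.1, -1.0]
gripper_width: 0.23
grasp_force: 58.8
```

```bash
python3 pl.py
```

Run:
```python
from look import *
s=r.sense();p,d=r.snapshot('wrist');c=cam('wrist',s);np.savez('pics/g2.npz',p=p,d=d,s=s['position'],q=s['tcp_rot'])
print('slot px',proj(c,[[.4912,-.1125,.123],[.4912,-.1125,.102]]))
a=cv2.resize(p[190:340,190:390],None,fx=3,fy=3,interpolation=cv2.INTER_CUBIC)
cv2.imwrite('pics/g2.png',a)
```

```text
t 21.175 [ 0.4914 -0.1102  0.1803] tool delta [-0.0004 -0.0002  0.0473] F [ 0.1 -0.1 -1. ] 58.756486773490906 yaw 78.02271389606136 tilt [ 0.0001 -0.0006 -1.    ]
slot px [[284.1385 234.6724]
 [284.1649 222.802 ]]
```

View pics/g2.png

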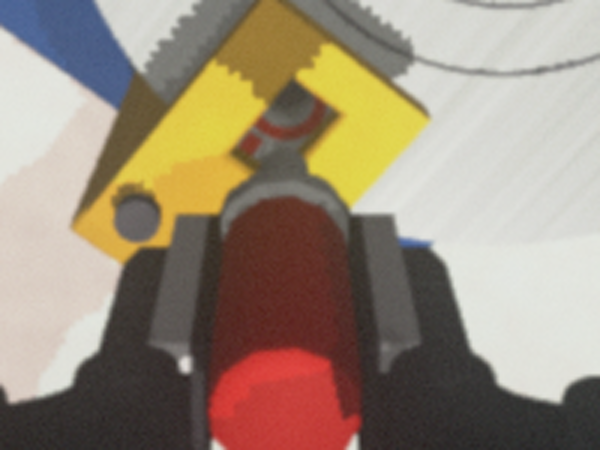

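The nose at crop (290,150) points at the slot (centre about (287,135) on the keeper top), and the red ring shows centred inside it. Going down in small steps while watching the force.

To row units: 0.008 m is 0.128, 0.005 m is 0.08.

Request:
advance(plan=[{"pos": [-0.0048,0,0.128]},{"pos": [0,0,0.08]},{"pos": [0,0,0.048]},{"pos": [0,0,0.032]},{}])

```text
time_s: 21.85
position: [0.4914, -0.1113, 0.1622]
tcp_rot: [-2.442, -1.976, 0.0]
force: [-0.1, -0.9, -1.0]
gripper_width: 0.224
grasp_force: 58.8
```

```bash
python3 pl.py
```

```text
t 21.85 [ 0.4914 -0.1113  0.1622] tool delta [ 0.0006 -0.0004  0.0292] F [-0.1 -0.9 -1. ] 58.75617563724518 yaw 77.96118679341214 tilt [ 0.     -0.0002 -1.    ]
```

Nose is inside the slot with no contact.

To row units: 0.003 m is 0.048, 0.002 m is 0.032.

Request:
advance(plan=[{"pos": [0.008,0,0.048]},{"pos": [0,0,0.048]},{"pos": [0,0,0.048]},{"pos": [0,0,0.032]},{}])

```text
time_s: 22.48
position: [0.4914, -0.1108, 0.1511]
tcp_rot: [-2.442, -1.976, 0.0]
force: [0.5, 0.4, -1.2]
gripper_width: 0.229
grasp_force: 58.8
```

```bash
python3 pl.py
```

```text
t 22.475 [ 0.4914 -0.1108  0.1511] tool delta [ 0.0001 -0.0004  0.0181] F [ 0.5  0.4 -1.2] 58.75660836696625 yaw 77.96758530864656 tilt [ 0.     -0.0003 -1.    ]
```

Request:
advance(plan=[{"pos": [0,0,0.032]},{"pos": [0,0,0.032]},{"pos": [0,0,0.032]},{}])

```text
time_s: 22.98
position: [0.4914, -0.1107, 0.1451]
tcp_rot: [-2.442, -1.976, 0.0]
force: [0.2, -0.1, -1.9]
gripper_width: 0.225
grasp_force: 58.8
```

```bash
python3 pl.py;python3 look.py 1 side
```

```text
t 22.975 [ 0.4914 -0.1107  0.1451] tool delta [ 0.0001 -0.0004  0.0121] F [ 0.2 -0.1 -1.9] 58.757264614105225 yaw 77.96868257804422 tilt [ 0.     -0.0003 -1.    ]
side 22.975 0.002 15 0.068 0.096
tcp [ 0.4915 -0.1108  0.1452] F [ 0.14 -0.15 -1.81] t 23.02
```

To row units: 0.0015 m is 0.024, 0.001 m is 0.016.

Request:
advance(plan=[{"pos": [0,0,0.024]},{"pos": [0,0,0.024]},{"pos": [0,0,0.016]},{}])

```text
time_s: 23.52
position: [0.4915, -0.1108, 0.1412]
tcp_rot: [-2.442, -1.976, 0.0]
force: [0.2, 0.8, -0.4]
gripper_width: 0.229
grasp_force: 58.8
```

Request:
advance(plan=[{"pos": [0,0,0.016]},{"pos": [0,0,0.016]},{}])

```text
time_s: 23.9
position: [0.4915, -0.1108, 0.1392]
tcp_rot: [-2.442, -1.976, 0.0]
force: [-0.5, 0.2, -2.0]
gripper_width: 0.228
grasp_force: 58.8
```

```bash
python3 pl.py;python3 look.py 1 side
```

```text
t 23.9 [ 0.4915 -0.1108  0.1392] tool delta [ 0.0001 -0.0004  0.0062] F [-0.5  0.2 -2. ] 58.75701427459717 yaw 77.96817967414104 tilt [ 0.     -0.0001 -1.    ]
side 23.9 0.002 15 0.068 0.096
tcp [ 0.4915 -0.1108  0.1393] F [ 0.49 -0.28 -1.71] t 23.95
```

Nose is in the hole and the disc hasn't moved. About 1–2 mm left to seat the collar.

To row units: 0.0006 m is 0.0096, 0.0004 m is 0.0064.

Request:
advance(plan=[{"pos": [0,0,0.0096]},{"pos": [0,0,0.0064]},{}])

```text
time_s: 24.32
position: [0.4915, -0.1108, 0.1383]
tcp_rot: [-2.442, -1.976, 0.0]
force: [0.0, 0.1, -1.6]
gripper_width: 0.229
grasp_force: 58.8
```

Request:
advance(plan=[{"pos": [0,0,0.0064]},{}])

```text
time_s: 24.58
position: [0.4915, -0.1108, 0.1379]
tcp_rot: [-2.442, -1.976, 0.0]
force: [-0.7, -0.2, -1.0]
gripper_width: 0.231
grasp_force: 58.8
```

```bash
python3 pl.py
```

```text
t 24.575 [ 0.4915 -0.1108  0.1379] tool delta [ 0.0001 -0.0004  0.0049] F [-0.7 -0.2 -1. ] 58.75663876533508 yaw 77.96777024892235 tilt [ 0.     -0.0001 -1.    ]
```

To row units: 0.0004 m is 0.0064.

Request:
advance(plan=[{"pos": [0,0,0.0064]},{}])

```text
time_s: 24.82
position: [0.4915, -0.1108, 0.1376]
tcp_rot: [2.442, 1.976, 0.0]
force: [-0.6, -0.0, 2.1]
gripper_width: 0.231
grasp_force: 58.9
```

Request:
advance(plan=[{"pos": [0,0,0.0048]},{}])

```text
time_s: 25.08
position: [0.4916, -0.1108, 0.1375]
tcp_rot: [2.442, 1.976, 0.0]
force: [-3.0, 1.8, 8.3]
gripper_width: 0.234
grasp_force: 59.6
```

```bash
python3 pl.py
```

```text
t 25.075 [ 0.4916 -0.1108  0.1375] tool delta [ 0.0001 -0.0005  0.0045] F [-3.   1.8  8.3] 59.619269371032715 yaw 77.9699858398202 tilt [-0.      0.0003 -1.    ]
```

Contact exactly at the expected seat (z 0.1375). Releasing gently and rising.

To row units: -0.0002 m is -0.0032.

Request:
advance(plan=[{"pos": [0,0,-0.0032]},{}])

```text
time_s: 25.32
position: [0.4916, -0.1108, 0.1375]
tcp_rot: [2.442, 1.976, 0.0]
force: [-1.7, 0.5, 6.7]
gripper_width: 0.226
grasp_force: 59.4
```

Request:
advance(plan=[{},{},{}], finger_gap=0.5)

```text
time_s: 25.7
position: [0.4915, -0.1108, 0.1373]
tcp_rot: [-2.442, -1.976, 0.0]
force: [0.2, 0.0, -0.2]
gripper_width: 0.499
grasp_force: 0.0
```

Request:
advance(plan=[{"pos": [0,0,-0.16]},{"pos": [0,0,-0.48]},{"pos": [0,0,-0.8]},{"pos": [-0.8,0,0]},{}])

```text
time_s: 26.32
position: [0.4811, -0.1619, 0.2287]
tcp_rot: [2.442, 1.973, 0.001]
force: [0.2, 1.1, 0.3]
gripper_width: 0.501
grasp_force: 0.0
```

Run:
```python
from look import *
look(1)
for n in('side','wrist'):
    s=r.sense();p,d=r.snapshot(n);c=cam(n,s);cv2.imwrite(f'pics/end_{n}.png',p)
    if n=='wrist':w=p
    for st,ce,m in blobs(hsv(p,(0,170,60),(4,255,255)),40):
        P=cloud(c,d,m);top=P[P[:,2]>P[:,2].max()-.004]
        if len(P):print(n,st,ce,'max',P.max(0),'top',top.mean(0))
cv2.imwrite('pics/end.png',np.hstack([cv2.resize(w,(400,300)),cv2.resize(cv2.imread('pics/end_side.png')[120:270,220:420],(400,300))]))
```

```text
side 26.325 0.002 15 0.068 0.096
tcp [ 0.481  -0.1607  0.2282] F [-0.07  1.26 -0.49] t 26.38
side [325, 162, 7, 17, 90] [328.3, 170.0] max [ 0.5001 -0.0999  0.1769] top [ 0.4921 -0.1087  0.174 ]
wrist [269, 142, 30, 29, 553] [281.3, 157.2] max [ 0.4985 -0.1046  0.1736] top [ 0.4895 -0.1136  0.172 ]
```

View pics/end.png

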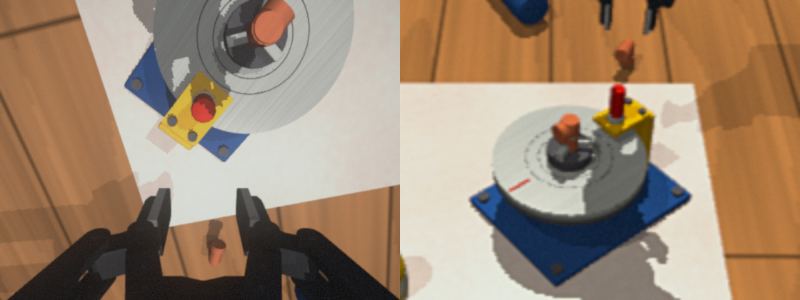

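The pin stands upright in the keeper (wrist half (204,108), side half (617,103)). Its top is at z ≈ 0.173, as expected when seated, and the wheel is still at 0.

Request:
advance(plan=[{},{}])

```text
time_s: 26.72
position: [0.4812, -0.1591, 0.2272]
tcp_rot: [-2.441, -1.977, 0.0]
force: [-0.3, 0.3, -0.3]
gripper_width: 0.498
grasp_force: 0.0
```

```bash
python3 -c "
from rig import r
print(r.job_done())"
```

```text
the job is handed in; nothing more can be done
None
```

The job is handed in at 26.7 s: I braked the disc and nudged it with a light fingertip (readings up to about 9 N) until the hole rested under the slot, then seated the lock pin with its collar on the keeper and let go; the turquoise pin fell over before the arm came near it.

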